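# Find the pack of metal cards by its weight

## Robot

A 7-joint arm with a two-finger parallel gripper is mounted at the origin on a cart in front of the work surface, level with it; the furniture and walls round the work are solid. World frame = base frame: x ahead of the robot, y to its left, z up, the work surface at z = 0. Lengths are in mm, angles in rad, forces in N, time in s.
With the tool pointing down it reaches from about 400 to 875 mm from the base axis. Payload 6.5 kg.
Tool frame: the origin (TCP) lies midway between the tips of the shut fingers; the grasp point (between the pads) lies 19 mm behind it; z points along the fingers, y is the line along which they close (so a half turn about z gives the same grasp; the last joint's range is limited). The gripper opens to 85 mm and grips with 20 to 120 N. Pads are 22 mm wide; open, the fingers measure 114 mm over their backs; the gripper's body (76 mm by 85 mm) begins 54 mm behind the grasp point. The pads swing forward as they close: fully open they stand 13 mm farther back than shut.
Start: joints at [-1.254, 0.536, -0.004, 1.538, 0.003, 1.067, -0.071], TCP at [242.782, 602.949, 231.29] pointing down, gripper open.
Joint ranges: [-2.7, 2.7], [-0.37, 2.16], [-1.27, 1.26], [0.24, 2.4], [-1.31, 4.45], [0.19, 1.91], [-2.76, 2.76]. Speed limits (rad/s): [2.39, 2.39, 3.14, 3.14, 3.14, 3.14, 3.14].

## Interface

Orientations are given as a 3x3 rotation matrix whose columns are the frame's x, y, z axes.
In Python, from station import robot gives the robot as it stands.
- The arm moves only by the tool hand_motion, called after "Call:" as name(argument=value, ...) on one line, values as JSON. Schema: {"type":"object","properties":{"offsets":{"type":"object","properties":{"rx":{"type":"array","items":{"type":"number"},"minItems":1,"maxItems":8},"ry":{"type":"array","items":{"type":"number"},"minItems":1,"maxItems":8},"rz":{"type":"array","items":{"type":"number"},"minItems":1,"maxItems":8},"dx":{"type":"array","items":{"type":"number"},"minItems":1,"maxItems":8},"dy":{"type":"array","items":{"type":"number"},"minItems":1,"maxItems":8},"dz":{"type":"array","items":{"type":"number"},"minItems":1,"maxItems":8},"aperture":{"type":"array","items":{"type":"number"},"minItems":1,"maxItems":8}},"additionalProperties":false,"required":["rx","ry","rz","dx","dy","dz","aperture"]},"force":{"type":"number"},"only":{"type":"string"},"quiet":{"type":"boolean"},"lines":{"type":"string"}},"required":["offsets"],"additionalProperties":false}. offsets is an object with one list for each field, all of the same length, 1 to 8, a row being the entries at one place: rx, ry, rz (a rotation vector in a scale on which 1.0 is pi rad), dx, dy, dz (the shift in shares of the most that a row can go, 1 being 62.5 mm), aperture (the finger opening in mm); each row shifts and turns the commanded pose from where the row before left it, along the tool's axes as they then stand; what a row does not reach is not made up. A row lasts 1/8 s, in which the tool goes at most 62.5 mm and 0.188 rad, less where a joint would pass 70% of its speed; a pose out of reach is approached as far as the arm can. The fingers move at their own pace and stop on an object; force is the grip in N (left out, the last holds). Time passes only in rows, so rows that do not move let the fingers close. The tool returns the time, the measured TCP pose, the force, the opening and the grip force at its end. only (a regular expression) keeps the lines of the reply that match it, lines (a string "A,B") keeps lines A to B, and quiet returns only ok. Shift and turn numbers lie between -1 and 1, and a call with a number outside is refused. Input that does not fit is refused with a message, and nothing moves.
- robot.state(): the state, without advancing time (a new reading comes with each control period).
- robot.snapshot(name): name is "scene" or "top"; returns a dict with "image" (480x640x3 uint8, blue, green, red), "range_z" (480x640 float32, mm along the optical axis (not along the pixel's ray), 0 where there is no reading), "fx", "fy", "cx", "cy" (pixels), "extrinsics" (4x4, takes a point from world to camera coordinates). Camera axes: x right, y down, z forward; pixel columns grow to the right and rows downward; lengths in mm; the calibration is good to about 2 mm. A picture is of the moment at which its call begins.
- robot.close_job(): hands the job in; it is judged then, once.
Trained networks look in a picture, given as the dict that the camera call returned (one of the last four; its "shot" number tells which), for a name from the list of things; names that differ only in an ending like _2 or _b are one class to them, and where a whole thing is asked for, a point or a joint stands for the part that bears it (a point fixed in the world has none). Each returns a list of dicts, best first, with "p" (0 to 1); they miss things now and then, are a little off and sometimes report something else, mostly with a low value. They report only what shows in the picture. A call takes as long as a camera call. They do not tell look-alikes from the thing itself.
- robot.regions_of(target, picture): "pixels" (480x640 bool, what is visible of it) and "box" ([left, top, right, bottom] in pixels, round what is visible of it).
The state is a dict: "t": time; "joint_pos": joint angles; "qvel": joint speeds; "joint_torque": joint torques, N m; "ee_pos": TCP position; "eef_rot": TCP orientation; "wrist_force": force on the tool from outside, world axes, zero at the start; "ft_torque": the same for the moment, N m; "gripper_width": finger opening in mm; "finger_force": force on a finger pad.
Only numpy, scipy, OpenCV 4.12 (cv2) and the standard library are available. Lean on these libraries where they do the work, as an engineer would, in place of code of your own. Each camera call takes 0.05 s, during which the arm holds its last target. There are 200 camera calls.

## Task

Of the three identical banded packs on the bench, two hold paper cards and one, clearly the heaviest, holds metal cards: heft them to find it by feel. Stand the two lighter packs upright on the floor of the blue tray and let go of them, and finish while still holding the heaviest pack up in the gripper, upright and still, its underside at least 15 cm above the bench; do not put it down at the end, and leave the other things on the bench where they are.

Things in the scene. Friction and masses are not known exactly. Their poses are not given: they have to be found in the camera images.
- pack_a: one of three identical white-wrapped packs with a brown band: 71 mm along its x, 53 along its y, 62 high; origin: centre of its underside, z up. Grip across the 53 mm (fingers closing along y). Weighs 0.13 to 0.65 kg; the heaviest is at least 0.2 kg heavier than either other; which it is can only be felt, names and places do not tell
- pack_b: one of three identical white-wrapped packs with a brown band: 71 mm along its x, 53 along its y, 62 high; origin: centre of its underside, z up. Grip across the 53 mm (fingers closing along y). Weighs 0.13 to 0.65 kg; the heaviest is at least 0.2 kg heavier than either other; which it is can only be felt, names and places do not tell
- pack_c: one of three identical white-wrapped packs with a brown band: 71 mm along its x, 53 along its y, 62 high; origin: centre of its underside, z up. Grip across the 53 mm (fingers closing along y). Weighs 0.13 to 0.65 kg; the heaviest is at least 0.2 kg heavier than either other; which it is can only be felt, names and places do not tell
- tray: blue shallow open tray, fixed to the bench, 140 mm along its x and 300 along its y outside, walls 5 mm thick, rim 24 mm up, grey floor 5 mm above the bench; origin at the centre of its underside, z up. Three packs fit side by side in it along its y, their 71 mm sides along the tray's y, centres 90 mm apart
- parcel_tape: brown roll of parcel tape lying flat, 78 mm across, 36 high (mm); bystander, to be left alone; origin at the centre of its underside
- note_pad: yellow pad of sticky notes, 50 x 50 x 18 (mm); bystander, to be left alone; origin at the centre of its underside
- carton: brown kraft carton standing at the back, 68 x 166 x 118 high (mm); bystander, to be left alone; origin at the centre of its underside
- measure: black tape measure, 66 x 78 x 37 (mm); bystander, to be left alone; origin at the centre of its underside
- cutter: black box cutter lying down, 28 x 168 x 20 (mm); bystander, to be left alone; origin at the centre of its underside
Not all that is in view belongs to the job. What is shaped like the pack_b but green is not meant. Leave any purple look-alike of the pack_a alone.

How it is judged:
By the outcome, as a careful person would: the job done as asked, in the order asked, and still so for the second after the job is handed in, while the arm keeps its last pose, push and grip.
It also fails if it takes over 72 s, if anything falls off the work surface, if the arm or the gripper's body presses on something with over 40 N, if the wrist force passes 120 N, or if a joint passes its speed limit or range.

## Working session

There is one attempt and no reset: what is moved stays moved. The work goes in short steps, Python scripts to look and compute and a tool call to move; the robot and the scene stay as the last step left them, time stands still between calls to the robot, and variables do not carry over. Pictures are saved under pics/ and viewed, at most 10 in all, crops included, and the job is handed in when it is done.

```bash
mkdir -p pics; cat > h.py <<'E'
import numpy as np, cv2
from station import robot
def cloud(s):
    v,u=np.mgrid[0:480,0:640]; z=s["range_z"]
    P=np.stack([(u-s["cx"])/s["fx"]*z,(v-s["cy"])/s["fy"]*z,z,np.ones_like(z)],-1)
    return (P@np.linalg.inv(s["extrinsics"]).T)[...,:3]
E
python3 - <<'E'
from h import *
st=robot.state(); print(st["ee_pos"],st["eef_rot"],st["wrist_force"])
for n in ("top","scene"):
    s=robot.snapshot(n); cv2.imwrite(f"pics/{n}0.png",s["image"]); W=cloud(s)
    for t in ("pack_a","tray","parcel_tape","note_pad","carton","measure","cutter"):
        for d in robot.regions_of(t,s)[:6]:
            m=d["pixels"]&(s["range_z"]>0); p=W[m]
            if len(p)<20: continue
            zt=np.percentile(p[:,2],95); q=p[p[:,2]>zt-6]
            r=cv2.minAreaRect(q[:,:2].astype(np.float32))
            print(n,t,round(d["p"],2),np.round(d["box"]),"ztop",round(zt),"rect",np.round(r[0]),np.round(r[1]),round(r[2],1),s["image"][m].mean(0).round())
E
```

```text
[242.57310129 602.34151793 230.39020183] [[-9.27651917e-01  3.73445635e-01 -5.27220499e-04]
 [ 3.73445978e-01  9.27650367e-01 -1.70228918e-03]
 [-1.46636175e-04 -1.77602020e-03 -9.99998412e-01]] [-0.28555906  0.35901214  0.01531263]
top pack_a 0.97 [280. 264. 310. 292.] ztop 65 rect [425.  20.] [52. 69.] 8.4 [ 72. 138.  52.]
top pack_a 0.92 [450. 290. 483. 315.] ztop 65 rect [ 364. -419.] [50. 70.] 18.7 [130.  51.  98.]
top pack_a 0.79 [308. 219. 332. 249.] ztop 65 rect [542. -45.] [51. 70.] 82.8 [207. 209. 207.]
top pack_a 0.75 [335. 259. 358. 291.] ztop 65 rect [ 433. -116.] [70. 52.] 11.6 [ 71. 138.  52.]
top pack_a 0.58 [429. 236. 451. 266.] ztop 65 rect [ 495. -357.] [52. 68.] 89.6 [190. 193. 191.]
top tray 0.92 [143. 198. 262. 313.] ztop 24 rect [492. 267.] [146. 327.] 40.7 [144. 122. 112.]
top parcel_tape 0.9 [354. 152. 386. 186.] ztop 38 rect [ 728. -183.] [76. 75.] 9.0 [ 93. 115. 130.]
top parcel_tape 0.5 [428. 237. 452. 269.] ztop 65 rect [ 495. -357.] [52. 68.] 89.6 [182. 184. 183.]
top note_pad 0.63 [263. 162. 282. 183.] ztop 21 rect [715.  89.] [51. 50.] 1.0 [120. 196. 2
[... 965 characters left out ...]
5. 166.]
scene tray 0.55 [206. 212. 305. 243.] ztop 22 rect [489. 263.] [150. 323.] 40.7 [148. 113. 100.]
scene parcel_tape 0.88 [396. 246. 423. 273.] ztop 35 rect [ 724. -188.] [77. 78.] 82.3 [ 91. 113. 131.]
scene note_pad 0.51 [332. 219. 350. 238.] ztop 17 rect [713.  84.] [53. 52.] 3.3 [130. 193. 198.]
scene note_pad 0.39 [361. 260. 384. 290.] ztop 62 rect [ 558. -195.] [70. 53.] 21.6 [164. 166. 167.]
scene carton 0.95 [261. 163. 309. 210.] ztop 117 rect [705. 375.] [ 73. 172.] 5.0 [ 69.  90. 108.]
scene measure 0.75 [437. 275. 460. 296.] ztop 36 rect [ 694. -348.] [60. 60.] 44.2 [57. 57. 57.]
scene cutter 0.6 [280. 300. 332. 331.] ztop 17 rect [ 327. -177.] [ 29. 144.] 7.3 [77. 76. 77.]
```

View pics/top0.png

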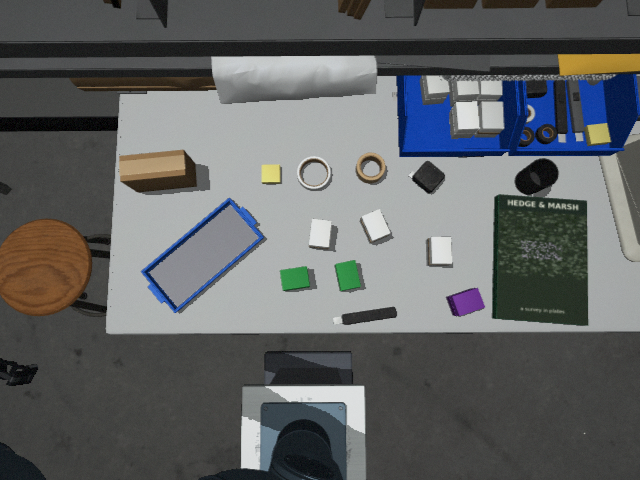

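```bash
python3 - <<'E'
from h import *
s=robot.snapshot("top"); W=cloud(s); z=W[...,2]
m=((z>57)&(z<70)&(W[...,0]>300)&(W[...,0]<620)&(W[...,1]<150)&(W[...,1]>-500)).astype(np.uint8)
n,l=cv2.connectedComponents(m)
for i in range(1,n):
    q=W[l==i]
    if len(q)>100:
        r=cv2.minAreaRect(q[:,:2].astype(np.float32)); v,u=np.nonzero(l==i)
        print(len(q),u.mean().round(),v.mean().round(),np.round(r[0],1),np.round(r[1],1),round(r[2],1),s["image"][l==i].mean(0).round())
# tray rim
m=((z>18)&(z<30)&(abs(W[...,0]-492)<220)&(abs(W[...,1]-267)<190)&(W[...,0]<655)); q=W[m&(s["image"][...,0]>s["image"][...,2].astype(int)+25)]
r=cv2.minAreaRect(q[:,:2].astype(np.float32)); print(len(q),r)
E
```

```text
520 375.0 224.0 [ 562.5 -189.9] [70.5 52. ] 23.9 [217. 219. 217.]
512 320.0 233.0 [541.8 -45.5] [51.9 70.4] 82.9 [219. 221. 218.]
535 441.0 250.0 [ 495.2 -357.5] [53.9 68.1] 89.6 [215. 217. 215.]
537 348.0 275.0 [ 432.8 -116.2] [70.2 52.2] 11.3 [ 72. 140.  52.]
545 294.0 278.0 [425.7  20.7] [52.2 69.8] 8.5 [ 74. 142.  54.]
559 468.0 301.0 [ 364.  -419.8] [52.1 72. ] 17.6 [143.  56. 109.]
1167 ((491.8980712890625, 267.5653076171875), (146.8768310546875, 327.9066162109375), 40.98167037963867)
```

The top view shows the three white packs at px (320,233), (375,224) and (441,250), with green and purple look-alikes near them to leave alone. The tray is at (203,255), turned by about 41°.

```bash
cat >> h.py <<'E'
from scipy.spatial.transform import Rotation as R
def go(x,y,z,deg):
    """rotation vector to do first (tool axes), then the shift in the turned tool axes"""
    s=robot.state(); M=np.array(s["eef_rot"]); best=None
    for k in (0,180):
        a=np.radians(deg+k); Y=np.array([np.cos(a),np.sin(a),0]); Z=np.array([0,0,-1.]); T=np.stack([np.cross(Y,Z),Y,Z],1)
        v=R.from_matrix(M.T@T).as_rotvec()
        if best is None or np.linalg.norm(v)<np.linalg.norm(best[0]): best=v,T
    v,T=best; d=T.T@(np.array([x,y,z])-s["ee_pos"])
    print("rot",v.round(3),"shift",d.round(1),"dist",np.linalg.norm(d).round(),"q",np.round(s["joint_pos"],2),"F",np.round(s["wrist_force"],2),"w",round(float(s["gripper_width"]),1),"t",s["t"])
E
python3 -c "
from h import *
go(540.5,-48,120,83.5)"
```

```text
rot [ 0.     0.    -0.269] shift [-369.5 -613.1  111.3] dist 724.0 q [-1.25  0.54 -0.    1.54  0.    1.07 -0.07] F [ 0.1   0.32 -0.23] w 85.5 t 0.85
```

Careful with the scale: shifts go in shares of 62.5 mm and turns go in shares of pi rad. That gives: -47.2 mm is -0.7552, -28.4 mm is -0.4544, -0.135 rad is -0.043.

Call:
hand_motion(offsets={"rx": [0, 0, 0, 0, 0, 0, 0, 0], "ry": [0, 0, 0, 0, 0, 0, 0, 0], "rz": [-0.043, -0.0427, 0, 0, 0, 0, 0, 0], "dx": [0, 0, -0.4544, -0.4544, -0.4544, -0.4544, -0.4544, -0.4544], "dy": [0, 0, -0.7552, -0.7552, -0.7552, -0.7552, -0.7552, -0.7552], "dz": [0, 0, 0.128, 0.128, 0.128, 0.128, 0.128, 0.128], "aperture": [85, 85, 85, 85, 85, 85, 85, 85]}, force=60)

```text
t: 1.85
ee_pos: [380.7, 300.7, 183.4]
eef_rot: [[-0.994, 0.113, 0.001], [0.113, 0.994, 0.001], [-0.001, 0.001, -1.0]]
wrist_force: [1.8, -0.2, -0.5]
gripper_width: 85.2
finger_force: 0.0
```

Call:
hand_motion(offsets={"rx": [0, 0, 0, 0, 0, 0, 0, 0], "ry": [0, 0, 0, 0, 0, 0, 0, 0], "rz": [0, 0, 0, 0, 0, 0, 0, 0], "dx": [-0.4544, -0.4544, -0.4544, -0.4544, -0.4544, -0.4544, -0.4544, 0], "dy": [-0.7552, -0.7552, -0.7552, -0.7552, -0.7552, -0.7552, -0.7552, 0], "dz": [0.128, 0.128, 0.128, 0.128, 0.128, 0.128, 0.128, 0], "aperture": [85, 85, 85, 85, 85, 85, 85, 85]})

```text
t: 2.85
ee_pos: [540.9, -54.2, 127.0]
eef_rot: [[-0.993, 0.121, 0.001], [0.121, 0.993, -0.003], [-0.001, -0.003, -1.0]]
wrist_force: [-0.9, -0.6, -0.4]
gripper_width: 85.1
finger_force: 0.0
```

Call:
hand_motion(offsets={"rx": [0, 0], "ry": [0, 0], "rz": [0, 0], "dx": [0, 0], "dy": [0, 0], "dz": [0, 0], "aperture": [85, 85]})

```text
t: 3.1
ee_pos: [539.8, -46.8, 127.5]
eef_rot: [[-0.994, 0.111, 0.0], [0.111, 0.994, 0.001], [0.0, 0.001, -1.0]]
wrist_force: [0.0, 0.3, 0.0]
gripper_width: 84.9
finger_force: 0.0
```

```bash
python3 -c "
from h import *
go(540.5,-48,23,83.5)"
```

```text
rot [ 0.001 -0.     0.002] shift [ -0.9  -1.1 104.5] dist 104.0 q [-0.08  0.5   0.11  1.91 -0.08  0.74  1.53] F [0.01 0.31 0.04] w 84.9 t 3.1
```

In the tool's units: 30 mm is 0.48, 25 mm is 0.4.

Call:
hand_motion(offsets={"rx": [0, 0, 0, 0, 0, 0, 0, 0], "ry": [0, 0, 0, 0, 0, 0, 0, 0], "rz": [0, 0, 0, 0, 0, 0, 0, 0], "dx": [-0.0144, 0, 0, 0, 0, 0, 0, 0], "dy": [-0.0176, 0, 0, 0, 0, 0, 0, 0], "dz": [0.48, 0.48, 0.4, 0.304, 0, 0, 0, 0], "aperture": [85, 85, 85, 85, 85, 45, 45, 45]}, force=60)

```text
t: 4.1
ee_pos: [541.9, -49.0, 24.6]
eef_rot: [[-0.994, 0.113, 0.002], [0.113, 0.994, 0.001], [-0.002, 0.001, -1.0]]
wrist_force: [-0.9, 2.9, 5.0]
gripper_width: 51.3
finger_force: 64.3
```

Call:
hand_motion(offsets={"rx": [0, 0, 0], "ry": [0, 0, 0], "rz": [0, 0, 0], "dx": [0, 0, 0], "dy": [0, 0, 0], "dz": [0, 0, 0], "aperture": [45, 45, 45]})

```text
t: 4.47
ee_pos: [541.9, -48.9, 24.6]
eef_rot: [[-0.994, 0.113, 0.002], [0.113, 0.994, 0.001], [-0.002, 0.001, -1.0]]
wrist_force: [0.1, 2.5, 6.1]
gripper_width: 51.2
finger_force: 64.3
```

```bash
python3 -c "
from h import *
go(540.5,-48,150,83.5)"
```

```text
rot [0.001 0.002 0.   ] shift [   1.5    0.8 -125.4] dist 125.0 q [-0.06  0.67  0.08  1.94 -0.1   0.53  1.56] F [0.1  2.5  6.11] w 51.2 t 4.475
```

In the tool's units: -30 mm is -0.48, -15 mm is -0.24.

Call:
hand_motion(offsets={"rx": [0, 0, 0, 0, 0, 0, 0, 0], "ry": [0, 0, 0, 0, 0, 0, 0, 0], "rz": [0, 0, 0, 0, 0, 0, 0, 0], "dx": [0, 0, 0, 0, 0, 0, 0, 0], "dy": [0, 0, 0, 0, 0, 0, 0, 0], "dz": [-0.24, -0.48, -0.48, -0.48, -0.16, 0, 0, 0], "aperture": [45, 45, 45, 45, 45, 45, 45, 45]})

```text
t: 5.48
ee_pos: [539.9, -49.8, 137.2]
eef_rot: [[-0.994, 0.114, -0.002], [0.114, 0.994, -0.0], [0.002, -0.0, -1.0]]
wrist_force: [-1.0, 0.8, -4.8]
gripper_width: 51.3
finger_force: 64.5
```

Call:
hand_motion(offsets={"rx": [0, 0], "ry": [0, 0], "rz": [0, 0], "dx": [0, 0], "dy": [0, 0], "dz": [0, 0], "aperture": [45, 45]})

```text
t: 5.72
ee_pos: [540.6, -49.8, 138.0]
eef_rot: [[-0.994, 0.114, -0.0], [0.114, 0.994, -0.0], [0.0, -0.0, -1.0]]
wrist_force: [-0.8, -0.5, -6.0]
gripper_width: 51.4
finger_force: 64.5
```

```bash
python3 -c "
from h import *
go(490.5,265,150,41)"
```

```text
rot [-0.    -0.     0.741] shift [270.5 168.7 -12. ] dist 319.0 q [-0.08  0.48  0.12  1.9  -0.08  0.76  1.54] F [-0.83 -0.47 -5.97] w 51.4 t 5.725
```

Call:
hand_motion(offsets={"rx": [0, 0, 0, 0], "ry": [0, 0, 0, 0], "rz": [0, 0, 0, 0], "dx": [0, 0, 0, 0], "dy": [0, 0, 0, 0], "dz": [0, 0, 0, 0], "aperture": [45, 45, 45, 45]})

```text
t: 6.22
ee_pos: [540.7, -49.8, 138.3]
eef_rot: [[-0.994, 0.114, 0.0], [0.114, 0.994, -0.0], [-0.0, -0.0, -1.0]]
wrist_force: [-0.5, -0.5, -4.9]
gripper_width: 51.3
finger_force: 64.5
```

In the tool's units: 30 mm is 0.48, 15 mm is 0.24.

Call:
hand_motion(offsets={"rx": [0, 0, 0, 0, 0, 0, 0, 0], "ry": [0, 0, 0, 0, 0, 0, 0, 0], "rz": [0, 0, 0, 0, 0, 0, 0, 0], "dx": [0, 0, 0, 0, 0, 0, 0, 0], "dy": [0, 0, 0, 0, 0, 0, 0, 0], "dz": [0.48, 0.48, 0.48, 0.24, 0.112, 0, 0.016, 0], "aperture": [45, 45, 45, 45, 45, 45, 45, 45]})

```text
t: 7.22
ee_pos: [541.3, -49.9, 26.0]
eef_rot: [[-0.994, 0.114, 0.001], [0.114, 0.994, -0.0], [-0.001, 0.0, -1.0]]
wrist_force: [-0.3, -0.0, -5.1]
gripper_width: 51.3
finger_force: 64.0
```

Call:
hand_motion(offsets={"rx": [0, 0, 0, 0, 0, 0, 0, 0], "ry": [0, 0, 0, 0, 0, 0, 0, 0], "rz": [0, 0, 0, 0, 0, 0, 0, 0], "dx": [0, 0, 0, 0, 0, 0, 0, 0], "dy": [0, 0, 0, 0, 0, 0, 0, 0], "dz": [0, 0, 0, -0.48, -0.64, -0.64, 0, 0], "aperture": [80, 80, 80, 80, 85, 85, 85, 85]})

```text
t: 8.22
ee_pos: [540.4, -49.7, 135.0]
eef_rot: [[-0.994, 0.113, -0.0], [0.113, 0.994, 0.0], [0.0, 0.0, -1.0]]
wrist_force: [0.3, 1.0, -0.2]
gripper_width: 85.4
finger_force: 0.0
```

```bash
python3 -c "
from h import *
go(560,-192,100,112.7)"
```

```text
rot [ 0.   -0.   -0.51] shift [  36.8 -138.8   35. ] dist 148.0 q [-0.08  0.49  0.12  1.91 -0.08  0.75  1.54] F [ 0.27  1.04 -0.24] w 85.4 t 8.225
```

In the tool's units: -34.7 mm is -0.5552, 9.2 mm is 0.1472, -0.17 rad is -0.0541.

Call:
hand_motion(offsets={"rx": [0, 0, 0, 0, 0, 0, 0, 0], "ry": [0, 0, 0, 0, 0, 0, 0, 0], "rz": [-0.0541, -0.0541, -0.0541, 0, 0, 0, 0, 0], "dx": [0, 0, 0, 0.1472, 0.1472, 0.1472, 0.1472, 0], "dy": [0, 0, 0, -0.5552, -0.5552, -0.5552, -0.5552, 0], "dz": [0, 0, 0, 0.128, 0.144, 0.144, 0.144, 0], "aperture": [85, 85, 85, 85, 85, 85, 85, 85]})

```text
t: 9.22
ee_pos: [558.4, -195.7, 98.1]
eef_rot: [[-0.924, -0.381, -0.004], [-0.381, 0.925, -0.001], [0.004, 0.0, -1.0]]
wrist_force: [-0.3, 0.5, 0.8]
gripper_width: 85.4
finger_force: 0.0
```

Call:
hand_motion(offsets={"rx": [0, 0], "ry": [0, 0], "rz": [0, 0], "dx": [0, 0], "dy": [0, 0], "dz": [0, 0], "aperture": [85, 85]})

```text
t: 9.48
ee_pos: [560.3, -190.4, 100.0]
eef_rot: [[-0.922, -0.388, -0.001], [-0.388, 0.922, 0.001], [0.0, 0.001, -1.0]]
wrist_force: [-0.1, -0.6, 0.2]
gripper_width: 85.2
finger_force: 0.0
```

```bash
python3 -c "
from h import *
go(560,-192,23.5,112.7)"
```

```text
rot [ 0.001 -0.     0.002] shift [ 0.9 -1.4 76.5] dist 77.0 q [ 0.25  0.61  0.01  1.79 -0.01  0.75  2.23] F [-0.06 -0.58  0.24] w 85.2 t 9.475
```

In the tool's units: 30 mm is 0.48, 25 mm is 0.4.

Call:
hand_motion(offsets={"rx": [0, 0, 0, 0, 0, 0, 0, 0], "ry": [0, 0, 0, 0, 0, 0, 0, 0], "rz": [0, 0, 0, 0, 0, 0, 0, 0], "dx": [0.0144, 0, 0, 0, 0, 0, 0, 0], "dy": [-0.0224, 0, 0, 0, 0, 0, 0, 0], "dz": [0.4, 0.48, 0.336, 0, 0, 0, 0, 0], "aperture": [85, 85, 85, 85, 45, 45, 45, 45]}, force=60)

```text
t: 10.48
ee_pos: [561.2, -193.9, 25.6]
eef_rot: [[-0.923, -0.386, 0.002], [-0.386, 0.923, -0.0], [-0.002, -0.001, -1.0]]
wrist_force: [-1.0, 0.3, 6.3]
gripper_width: 51.4
finger_force: 63.7
```

Call:
hand_motion(offsets={"rx": [0, 0, 0, 0, 0, 0, 0, 0], "ry": [0, 0, 0, 0, 0, 0, 0, 0], "rz": [0, 0, 0, 0, 0, 0, 0, 0], "dx": [0, 0, 0, 0, 0, 0, 0, 0], "dy": [0, 0, 0, 0, 0, 0, 0, 0], "dz": [-0.24, -0.48, -0.48, -0.48, -0.16, 0, 0, 0], "aperture": [45, 45, 45, 45, 45, 45, 45, 45]})

```text
t: 11.48
ee_pos: [559.3, -193.4, 138.1]
eef_rot: [[-0.922, -0.386, -0.002], [-0.386, 0.922, 0.001], [0.002, 0.001, -1.0]]
wrist_force: [0.2, 0.3, -1.6]
gripper_width: 51.5
finger_force: 62.9
```

Call:
hand_motion(offsets={"rx": [0, 0], "ry": [0, 0], "rz": [0, 0], "dx": [0, 0], "dy": [0, 0], "dz": [0, 0], "aperture": [45, 45]})

```text
t: 11.72
ee_pos: [559.9, -193.7, 139.0]
eef_rot: [[-0.923, -0.386, -0.0], [-0.386, 0.923, 0.0], [0.0, 0.0, -1.0]]
wrist_force: [-0.2, -0.3, -1.2]
gripper_width: 51.4
finger_force: 62.9
```

Call:
hand_motion(offsets={"rx": [0, 0], "ry": [0, 0], "rz": [0, 0], "dx": [0, 0], "dy": [0, 0], "dz": [0, 0], "aperture": [45, 45]})

```text
t: 11.98
ee_pos: [560.1, -193.7, 139.3]
eef_rot: [[-0.923, -0.386, 0.0], [-0.386, 0.923, 0.0], [-0.0, -0.0, -1.0]]
wrist_force: [0.7, 0.2, -1.9]
gripper_width: 51.3
finger_force: 62.9
```

```bash
python3 -c "
from h import *
a=np.radians(131);u=np.array([np.cos(a),np.sin(a)])*70
for s in (1,-1): print(u*s+[490.5,265]); go(*(u*s+[490.5,265]),136,41)"
```

```text
[444.57586797 317.82967062]
rot [0.    0.    1.251] shift [461.8 248.4   3.3] dist 524.0 q [ 0.25  0.55  0.01  1.77 -0.01  0.82  2.23] F [ 0.75  0.22 -1.89] w 51.3 t 11.975
[536.42413203 212.17032938]
rot [0.    0.    1.251] shift [321.8 248.4   3.3] dist 407.0 q [ 0.25  0.55  0.01  1.77 -0.01  0.82  2.23] F [ 0.75  0.22 -1.89] w 51.3 t 11.975
```

In the tool's units: 30 mm is 0.48, 16 mm is 0.256, 0.1787 rad is 0.0569.

Call:
hand_motion(offsets={"rx": [0, 0, 0, 0, 0, 0, 0, 0], "ry": [0, 0, 0, 0, 0, 0, 0, 0], "rz": [0.0569, 0.0569, 0.0569, 0.0569, 0.0569, 0.0569, 0.0569, 0], "dx": [0, 0, 0, 0, 0, 0, 0, 0.48], "dy": [0, 0, 0, 0, 0, 0, 0, 0.256], "dz": [0, 0, 0, 0, 0, 0, 0, 0], "aperture": [45, 45, 45, 45, 45, 45, 45, 45]})

```text
t: 12.98
ee_pos: [552.7, -163.0, 139.6]
eef_rot: [[-0.652, 0.758, 0.001], [0.758, 0.652, -0.003], [-0.003, -0.001, -1.0]]
wrist_force: [-0.0, 0.8, -1.5]
gripper_width: 51.3
finger_force: 62.9
```

Call:
hand_motion(offsets={"rx": [0, 0, 0, 0, 0, 0, 0, 0], "ry": [0, 0, 0, 0, 0, 0, 0, 0], "rz": [0, 0, 0, 0, 0, 0, 0, 0], "dx": [0.768, 0.768, 0.768, 0.768, 0.768, 0.768, 0.768, 0.768], "dy": [0.416, 0.416, 0.416, 0.416, 0.416, 0.416, 0.416, 0.416], "dz": [0, 0, 0, 0, 0, 0, 0, 0], "aperture": [45, 45, 45, 45, 45, 45, 45, 45]})

```text
t: 13.98
ee_pos: [456.9, 267.6, 139.6]
eef_rot: [[-0.657, 0.754, 0.001], [0.754, 0.657, 0.001], [-0.0, 0.001, -1.0]]
wrist_force: [-0.2, -0.6, -1.4]
gripper_width: 51.7
finger_force: 62.9
```

Call:
hand_motion(offsets={"rx": [0, 0, 0, 0], "ry": [0, 0, 0, 0], "rz": [0, 0, 0, 0], "dx": [0.7648, 0, 0, 0], "dy": [0.3904, 0, 0, 0], "dz": [0, 0, 0, 0], "aperture": [45, 45, 45, 45]})

```text
t: 14.48
ee_pos: [444.9, 316.2, 139.3]
eef_rot: [[-0.655, 0.756, 0.0], [0.756, 0.655, -0.001], [-0.001, -0.0, -1.0]]
wrist_force: [-0.3, -0.2, -1.7]
gripper_width: 51.6
finger_force: 63.0
```

```bash
python3 -c "
from h import *
go(444.6,317.8,30.5,41)"
```

```text
rot [-0.     0.001 -0.002] shift [  1.4   0.9 108.8] dist 109.0 q [-0.91  0.49  0.27  1.9  -0.18  0.77  0.17] F [-0.31 -0.2  -1.74] w 51.6 t 14.475
```

In the tool's units: 30 mm is 0.48, 25 mm is 0.4.

Call:
hand_motion(offsets={"rx": [0, 0, 0, 0, 0, 0, 0, 0], "ry": [0, 0, 0, 0, 0, 0, 0, 0], "rz": [0, 0, 0, 0, 0, 0, 0, 0], "dx": [0.0224, 0, 0, 0, 0, 0, 0, 0], "dy": [0.0144, 0, 0, 0, 0, 0, 0, 0], "dz": [0.4, 0.48, 0.48, 0.24, 0.08, 0.032, 0, 0.016], "aperture": [45, 45, 45, 45, 45, 45, 45, 45]})

```text
t: 15.48
ee_pos: [444.5, 319.8, 32.0]
eef_rot: [[-0.656, 0.754, 0.001], [0.754, 0.656, 0.001], [-0.0, 0.001, -1.0]]
wrist_force: [-0.4, 0.2, -1.0]
gripper_width: 51.1
finger_force: 63.0
```

Call:
hand_motion(offsets={"rx": [0, 0], "ry": [0, 0], "rz": [0, 0], "dx": [0, 0], "dy": [0, 0], "dz": [0, 0], "aperture": [45, 45]})

```text
t: 15.72
ee_pos: [444.1, 319.5, 31.5]
eef_rot: [[-0.657, 0.754, 0.0], [0.754, 0.657, 0.0], [-0.0, 0.0, -1.0]]
wrist_force: [0.9, 0.1, -2.5]
gripper_width: 51.3
finger_force: 63.0
```

In the tool's units: -50 mm is -0.8, -40 mm is -0.64.

Call:
hand_motion(offsets={"rx": [0, 0, 0, 0, 0, 0, 0, 0], "ry": [0, 0, 0, 0, 0, 0, 0, 0], "rz": [0, 0, 0, 0, 0, 0, 0, 0], "dx": [0, 0, 0, 0, 0, 0, 0, 0], "dy": [0, 0, 0, 0, 0, 0, 0, 0], "dz": [0.016, 0, 0, 0, -0.4, -0.64, -0.8, -0.32], "aperture": [45, 45, 72, 72, 72, 85, 85, 85]})

```text
t: 16.73
ee_pos: [445.3, 320.2, 168.1]
eef_rot: [[-0.656, 0.754, 0.003], [0.755, 0.656, 0.003], [-0.0, 0.004, -1.0]]
wrist_force: [0.0, -0.4, -0.6]
gripper_width: 84.7
finger_force: 0.0
```

```bash
python3 -c "
from h import *
s=robot.snapshot('scene'); cv2.imwrite('pics/s1.png',cv2.resize(s['image'][150:400,150:500],None,fx=2,fy=2))
go(493.5,-359,150,90)"
```

```text
rot [ 0.006  0.003 -0.855] shift [ -47.5 -679.7   19.5] dist 682.0 q [-0.93  0.45  0.29  1.88 -0.17  0.83  0.16] F [0.52 0.05 1.04] w 85.0 t 16.775
```

View pics/s1.png

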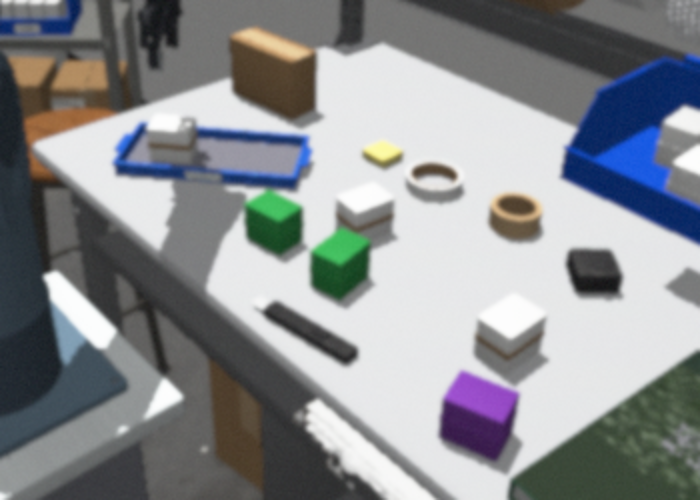

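The first light pack stands in the tray (crop px 172,138) and everything else is undisturbed. Next is the pack at crop (510,330).

In the tool's units: -54 mm is -0.864, -30 mm is -0.48, -0.171 rad is -0.0544.

Call:
hand_motion(offsets={"rx": [0, 0, 0, 0, 0, 0, 0, 0], "ry": [0, 0, 0, 0, 0, 0, 0, 0], "rz": [-0.0544, -0.0544, -0.0544, -0.0544, -0.0544, 0, 0, 0], "dx": [0, 0, 0, 0, 0, -0.048, -0.064, -0.064], "dy": [0, 0, 0, 0, 0, -0.48, -0.864, -0.864], "dz": [0, 0, 0, 0, 0, 0, 0.048, 0.048], "aperture": [85, 85, 85, 85, 85, 85, 85, 85]})

```text
t: 17.77
ee_pos: [454.9, 179.9, 158.7]
eef_rot: [[-1.0, -0.001, -0.0], [-0.001, 1.0, -0.0], [0.0, -0.0, -1.0]]
wrist_force: [0.9, 1.4, 0.1]
gripper_width: 84.8
finger_force: 0.0
```

Call:
hand_motion(offsets={"rx": [0, 0, 0, 0, 0, 0, 0, 0], "ry": [0, 0, 0, 0, 0, 0, 0, 0], "rz": [0, 0, 0, 0, 0, 0, 0, 0], "dx": [-0.064, -0.064, -0.064, -0.064, -0.064, -0.064, -0.064, -0.064], "dy": [-0.864, -0.864, -0.864, -0.864, -0.864, -0.864, -0.864, -0.864], "dz": [0.048, 0.048, 0.048, 0.048, 0.048, 0.048, 0.048, 0.048], "aperture": [85, 85, 85, 85, 85, 85, 85, 85]})

```text
t: 18.77
ee_pos: [487.0, -252.1, 134.6]
eef_rot: [[-1.0, -0.001, -0.0], [-0.001, 1.0, 0.0], [0.0, 0.0, -1.0]]
wrist_force: [0.7, 0.1, 1.5]
gripper_width: 85.1
finger_force: 0.0
```

Call:
hand_motion(offsets={"rx": [0, 0, 0, 0, 0], "ry": [0, 0, 0, 0, 0], "rz": [0, 0, 0, 0, 0], "dx": [-0.064, -0.064, 0, 0, 0], "dy": [-0.864, -0.864, 0, 0, 0], "dz": [0.048, 0.048, 0, 0, 0], "aperture": [85, 85, 85, 85, 85]})

```text
t: 19.4
ee_pos: [495.6, -356.7, 129.0]
eef_rot: [[-1.0, -0.002, -0.0], [-0.002, 1.0, 0.001], [0.0, 0.001, -1.0]]
wrist_force: [0.0, 0.4, -0.2]
gripper_width: 85.2
finger_force: 0.0
```

```bash
python3 -c "
from h import *
go(493.5,-359,23.5,90)"
```

```text
rot [ 0.001 -0.     0.002] shift [  2.1  -2.3 105.5] dist 106.0 q [ 0.4   0.6   0.21  1.73 -0.16  0.83  2.26] F [ 0.03  0.43 -0.23] w 85.2 t 19.4
```

In the tool's units: 35 mm is 0.56, 28 mm is 0.448.

Call:
hand_motion(offsets={"rx": [0, 0, 0, 0, 0, 0, 0, 0], "ry": [0, 0, 0, 0, 0, 0, 0, 0], "rz": [0, 0, 0, 0, 0, 0, 0, 0], "dx": [0.032, 0, 0, 0, 0, 0, 0, 0], "dy": [-0.0368, 0, 0, 0, 0, 0, 0, 0], "dz": [0.4, 0.56, 0.448, 0.256, 0, 0, 0, 0], "aperture": [85, 85, 85, 85, 85, 45, 45, 45]}, force=60)

```text
t: 20.4
ee_pos: [494.2, -361.4, 26.7]
eef_rot: [[-1.0, -0.0, 0.002], [-0.0, 1.0, -0.001], [-0.002, -0.001, -1.0]]
wrist_force: [-0.1, 1.2, 6.5]
gripper_width: 51.2
finger_force: 63.9
```

Call:
hand_motion(offsets={"rx": [0, 0, 0, 0, 0, 0, 0, 0], "ry": [0, 0, 0, 0, 0, 0, 0, 0], "rz": [0, 0, 0, 0, 0, 0, 0, 0], "dx": [0, 0, 0, 0, 0, 0, 0, 0], "dy": [0, 0, 0, 0, 0, 0, 0, 0], "dz": [0, -0.24, -0.48, -0.48, -0.48, -0.16, 0, 0], "aperture": [45, 45, 45, 45, 45, 45, 45, 45]})

```text
t: 21.4
ee_pos: [492.4, -360.3, 139.0]
eef_rot: [[-1.0, -0.0, -0.002], [-0.0, 1.0, 0.001], [0.002, 0.001, -1.0]]
wrist_force: [-0.2, -0.3, -2.8]
gripper_width: 51.2
finger_force: 63.0
```

Call:
hand_motion(offsets={"rx": [0, 0], "ry": [0, 0], "rz": [0, 0], "dx": [0, 0], "dy": [0, 0], "dz": [0, 0], "aperture": [45, 45]})

```text
t: 21.65
ee_pos: [492.9, -360.7, 139.6]
eef_rot: [[-1.0, -0.0, -0.001], [-0.0, 1.0, 0.001], [0.001, 0.001, -1.0]]
wrist_force: [0.5, 0.3, -1.7]
gripper_width: 51.2
finger_force: 63.0
```

Call:
hand_motion(offsets={"rx": [0, 0], "ry": [0, 0], "rz": [0, 0], "dx": [0, 0], "dy": [0, 0], "dz": [0, 0], "aperture": [45, 45]})

```text
t: 21.9
ee_pos: [493.2, -360.9, 140.2]
eef_rot: [[-1.0, -0.0, -0.0], [-0.0, 1.0, 0.0], [0.0, 0.0, -1.0]]
wrist_force: [-0.3, 0.3, -1.4]
gripper_width: 51.3
finger_force: 63.0
```

```bash
python3 -c "
from h import *
go(536.4,212.2,139,41)"
```

```text
rot [ 0.    -0.     0.856] shift [404.2 408.5   1.2] dist 575.0 q [ 0.4   0.59  0.22  1.73 -0.16  0.85  2.26] F [-0.32  0.28 -1.35] w 51.3 t 21.9
```

Light too, at about 0.16 kg, so the first pack (about 0.52 kg) is the heaviest. This one goes in the tray.

In the tool's units: 38.5 mm is 0.616, 38 mm is 0.608, 0.1712 rad is 0.0545.

Call:
hand_motion(offsets={"rx": [0, 0, 0, 0, 0, 0, 0, 0], "ry": [0, 0, 0, 0, 0, 0, 0, 0], "rz": [0.0545, 0.0545, 0.0545, 0.0545, 0.0545, 0, 0, 0], "dx": [0, 0, 0, 0, 0, 0.384, 0.608, 0.608], "dy": [0, 0, 0, 0, 0, 0.384, 0.616, 0.616], "dz": [0, 0, 0, 0, 0, 0, 0, 0], "aperture": [45, 45, 45, 45, 45, 45, 45, 45]})

```text
t: 22.9
ee_pos: [504.1, -217.8, 140.4]
eef_rot: [[-0.655, 0.755, 0.001], [0.755, 0.655, -0.0], [-0.0, 0.0, -1.0]]
wrist_force: [0.5, 0.4, -1.4]
gripper_width: 51.1
finger_force: 62.9
```

Call:
hand_motion(offsets={"rx": [0, 0, 0, 0, 0, 0, 0, 0], "ry": [0, 0, 0, 0, 0, 0, 0, 0], "rz": [0, 0, 0, 0, 0, 0, 0, 0], "dx": [0.608, 0.608, 0.608, 0.608, 0.608, 0.608, 0.608, 0.608], "dy": [0.616, 0.616, 0.616, 0.616, 0.616, 0.616, 0.616, 0.608], "dz": [0, 0, 0, 0, 0, 0, 0, 0], "aperture": [45, 45, 45, 45, 45, 45, 45, 45]})

```text
t: 23.9
ee_pos: [536.9, 214.0, 140.5]
eef_rot: [[-0.656, 0.755, 0.001], [0.755, 0.656, 0.0], [-0.0, 0.001, -1.0]]
wrist_force: [0.5, -0.7, -2.0]
gripper_width: 51.1
finger_force: 62.9
```

Call:
hand_motion(offsets={"rx": [0, 0, 0], "ry": [0, 0, 0], "rz": [0, 0, 0], "dx": [0, 0, 0], "dy": [0, 0, 0], "dz": [0, 0, 0], "aperture": [45, 45, 45]})

```text
t: 24.28
ee_pos: [537.0, 210.2, 140.4]
eef_rot: [[-0.654, 0.757, 0.0], [0.757, 0.654, -0.001], [-0.001, -0.0, -1.0]]
wrist_force: [-0.0, 0.5, -2.0]
gripper_width: 51.1
finger_force: 63.1
```

```bash
python3 -c "
from h import *
go(536.4,212.2,31.5,41)"
```

```text
rot [-0.     0.001 -0.003] shift [  1.9   0.9 108.9] dist 109.0 q [-0.75  0.55  0.4   1.83 -0.29  0.82  0.51] F [-0.01  0.49 -1.99] w 51.1 t 24.275
```

In the tool's units: 30 mm is 0.48, 25 mm is 0.4.

Call:
hand_motion(offsets={"rx": [0, 0, 0, 0, 0, 0, 0, 0], "ry": [0, 0, 0, 0, 0, 0, 0, 0], "rz": [0, 0, 0, 0, 0, 0, 0, 0], "dx": [0.024, 0, 0, 0, 0, 0, 0, 0], "dy": [0.0144, 0, 0, 0, 0, 0, 0, 0], "dz": [0.4, 0.48, 0.48, 0.24, 0.08, 0.04, 0, 0.008], "aperture": [45, 45, 45, 45, 45, 45, 45, 45]})

```text
t: 25.28
ee_pos: [537.0, 213.9, 33.0]
eef_rot: [[-0.656, 0.755, 0.001], [0.755, 0.656, 0.001], [-0.0, 0.001, -1.0]]
wrist_force: [-0.5, -0.0, -1.2]
gripper_width: 50.9
finger_force: 63.1
```

Call:
hand_motion(offsets={"rx": [0, 0, 0], "ry": [0, 0, 0], "rz": [0, 0, 0], "dx": [0, 0, 0], "dy": [0, 0, 0], "dz": [0, 0.016, 0], "aperture": [45, 45, 45]})

```text
t: 25.65
ee_pos: [536.6, 213.9, 31.7]
eef_rot: [[-0.656, 0.755, 0.0], [0.755, 0.656, 0.0], [0.0, 0.0, -1.0]]
wrist_force: [-2.1, 0.3, 4.6]
gripper_width: 51.1
finger_force: 63.6
```

Floor contact. I'll release, go back to the heavy pack (left at about 540.5, -49.8), and look.

In the tool's units: -40 mm is -0.64, -35 mm is -0.56.

Call:
hand_motion(offsets={"rx": [0, 0, 0, 0, 0, 0, 0, 0], "ry": [0, 0, 0, 0, 0, 0, 0, 0], "rz": [0, 0, 0, 0, 0, 0, 0, 0], "dx": [0, 0, 0, 0, 0, 0, 0, 0], "dy": [0, 0, 0, 0, 0, 0, 0, 0], "dz": [0, 0, 0, -0.4, -0.64, -0.56, -0.16, 0], "aperture": [72, 72, 72, 72, 85, 85, 85, 85]})

```text
t: 26.65
ee_pos: [536.5, 213.9, 141.3]
eef_rot: [[-0.656, 0.755, 0.0], [0.755, 0.656, 0.0], [0.0, 0.001, -1.0]]
wrist_force: [-0.4, -0.2, -0.0]
gripper_width: 85.0
finger_force: 0.0
```

```bash
python3 -c "
from h import *
s=robot.snapshot('top'); W=cloud(s); z=W[...,2]; cv2.imwrite('pics/t1.png',cv2.resize(s['image'][140:340,100:400],None,fx=2.5,fy=2.5))
m=((z>57)&(z<78)&(W[...,0]>400)&(W[...,0]<620)).astype(np.uint8)
n,l=cv2.connectedComponents(m)
for i in range(1,n):
    q=W[l==i]
    if len(q)>100: r=cv2.minAreaRect(q[:,:2].astype(np.float32)); print(len(q),np.round(r[0],1),np.round(r[1],1),round(r[2],1),np.median(q[:,2]).round(1),s['image'][l==i].mean(0).round())
go(540.5,-49.6,130,83.5)"
```

```text
221 [550.1 198.7] [52.6 30.6] 40.4 66.2 [137. 139. 138.]
522 [541.1 -49. ] [51.9 70.2] 83.2 61.3 [231. 232. 230.]
525 [ 433.  -115.7] [69.7 52.1] 11.0 61.4 [ 79. 153.  57.]
525 [425.6  20.7] [51.8 70.1] 8.2 61.5 [48. 93. 34.]
rot [-0.001 -0.001 -0.742] shift [ -34.4 -261.1   10.5] dist 264.0 q [-0.76  0.56  0.41  1.83 -0.29  0.82  0.51] F [ 0.42 -0.21 -0.34] w 85.1 t 26.7
```

View pics/t1.png

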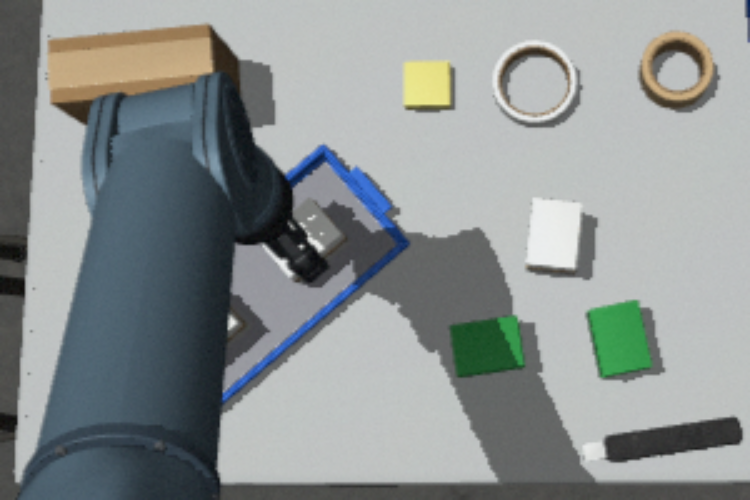

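The second pack stands in the tray (crop px 310,235), partly hidden by the gripper. The heavy pack is at (555,235), where I left it.

In the tool's units: -52 mm is -0.832, -6.9 mm is -0.1104, -0.1484 rad is -0.0472.

Call:
hand_motion(offsets={"rx": [0, 0, 0, 0, 0, 0, 0, 0], "ry": [0, 0, 0, 0, 0, 0, 0, 0], "rz": [-0.0472, -0.0472, -0.0472, -0.0472, -0.0472, 0, 0, 0], "dx": [0, 0, 0, 0, 0, -0.1104, -0.1104, -0.1104], "dy": [0, 0, 0, 0, 0, -0.832, -0.832, -0.832], "dz": [0, 0, 0, 0, 0, 0.032, 0.032, 0.032], "aperture": [85, 85, 85, 85, 85, 85, 85, 85]})

```text
t: 27.7
ee_pos: [538.2, 54.7, 133.7]
eef_rot: [[-0.994, 0.113, -0.003], [0.113, 0.994, -0.0], [0.002, -0.001, -1.0]]
wrist_force: [-0.2, -0.3, -0.3]
gripper_width: 84.9
finger_force: 0.0
```

Call:
hand_motion(offsets={"rx": [0, 0, 0, 0, 0], "ry": [0, 0, 0, 0, 0], "rz": [0, 0, 0, 0, 0], "dx": [-0.1104, -0.1104, 0, 0, 0], "dy": [-0.832, -0.832, 0, 0, 0], "dz": [0.032, 0.032, 0, 0, 0], "aperture": [85, 85, 85, 85, 85]})

```text
t: 28.32
ee_pos: [541.0, -46.7, 130.6]
eef_rot: [[-0.994, 0.111, -0.001], [0.111, 0.994, 0.001], [0.001, 0.001, -1.0]]
wrist_force: [0.2, 0.2, -0.3]
gripper_width: 85.2
finger_force: 0.0
```

```bash
python3 -c "
from h import *
go(540.8,-49.4,23.5,83.5)"
```

```text
rot [ 0.001 -0.001  0.002] shift [-1.000e-01 -2.700e+00  1.071e+02] dist 107.0 q [-0.18  0.5   0.24  1.91 -0.17  0.75  1.61] F [ 0.24  0.24 -0.33] w 85.2 t 28.325
```

In the tool's units: 35 mm is 0.56, 28 mm is 0.448.

Call:
hand_motion(offsets={"rx": [0, 0, 0, 0, 0, 0, 0, 0], "ry": [0, 0, 0, 0, 0, 0, 0, 0], "rz": [0, 0, 0, 0, 0, 0, 0, 0], "dx": [0, 0, 0, 0, 0, 0, 0, 0], "dy": [-0.0352, 0, 0, 0, 0, 0, 0, 0], "dz": [0.4, 0.56, 0.448, 0.288, 0, 0, 0, 0], "aperture": [85, 85, 85, 85, 85, 45, 45, 45]}, force=70)

```text
t: 29.32
ee_pos: [542.1, -50.6, 26.7]
eef_rot: [[-0.994, 0.113, 0.002], [0.113, 0.994, 0.0], [-0.002, 0.001, -1.0]]
wrist_force: [-1.4, 1.6, 5.0]
gripper_width: 50.7
finger_force: 74.7
```

Call:
hand_motion(offsets={"rx": [0, 0, 0, 0, 0, 0, 0, 0], "ry": [0, 0, 0, 0, 0, 0, 0, 0], "rz": [0, 0, 0, 0, 0, 0, 0, 0], "dx": [0, 0, 0, 0, 0, 0, 0, 0], "dy": [0, 0, 0, 0, 0, 0, 0, 0], "dz": [0, -0.16, -0.4, -0.56, -0.56, -0.56, -0.56, -0.4], "aperture": [45, 45, 45, 45, 45, 45, 45, 45]})

```text
t: 30.32
ee_pos: [540.5, -50.8, 227.0]
eef_rot: [[-0.994, 0.114, 0.001], [0.114, 0.994, 0.0], [-0.001, 0.0, -1.0]]
wrist_force: [-0.1, -0.2, -6.6]
gripper_width: 51.2
finger_force: 74.5
```

Call:
hand_motion(offsets={"rx": [0, 0, 0, 0, 0, 0, 0, 0], "ry": [0, 0, 0, 0, 0, 0, 0, 0], "rz": [0, 0, 0, 0, 0, 0, 0, 0], "dx": [0, 0, 0, 0, 0, 0, 0, 0], "dy": [0, 0, 0, 0, 0, 0, 0, 0], "dz": [-0.16, 0, 0, 0, 0, 0, 0, 0], "aperture": [45, 45, 45, 45, 45, 45, 45, 45]})

```text
t: 31.32
ee_pos: [541.0, -50.7, 235.3]
eef_rot: [[-0.994, 0.113, 0.0], [0.113, 0.994, -0.0], [-0.0, -0.0, -1.0]]
wrist_force: [-0.3, 0.4, -6.3]
gripper_width: 51.1
finger_force: 74.6
```

```bash
python3 -c "
from h import *
s=robot.snapshot('top'); W=cloud(s); z=W[...,2]
m=((z>57)&(z<78)&(W[...,0]>400)&(W[...,0]<620)).astype(np.uint8)
n,l=cv2.connectedComponents(m)
for i in range(1,n):
    q=W[l==i]
    if len(q)>100: r=cv2.minAreaRect(q[:,:2].astype(np.float32)); print(len(q),np.round(r[0],1),np.round(r[1],1),round(r[2],1),np.median(q[:,2]).round(1))
s2=robot.snapshot('scene'); cv2.imwrite('pics/f.png',np.vstack([cv2.resize(s['image'][120:340,100:500],(700,290)),cv2.resize(s2['image'][120:400,130:530],(700,300))]))
"
```

```text
560 [537.7 213.8] [54.4 69.9] 41.0 66.0
579 [445.6 317.9] [53.5 70.2] 41.1 66.0
275 [ 435.7 -129.8] [69.3 33.1] 2.0 61.2
```

View pics/f.png

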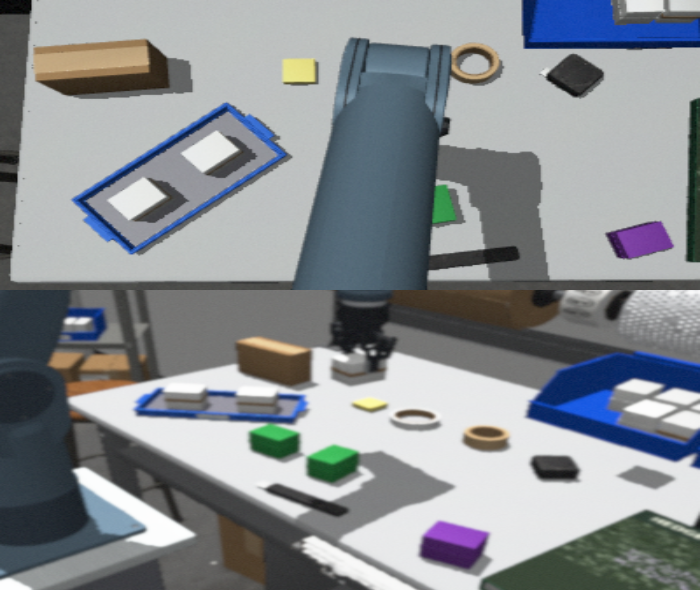

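Both light packs stand flat in the tray (px 138,200 and 213,153, tops level at z 66). The heavy pack is held upright (px 360,365), its underside about 21 cm up, and the bystanders are where they were. Handing in.

```bash
python3 -c "
from station import robot
print(robot.close_job())"
```

```text
the job is handed in; nothing more can be done
None
```

The job is handed in: the two light packs (each about 0.16 kg) stand released in the blue tray, and the heaviest (about 0.5–0.6 kg) is held upright and still, its underside about 21 cm above the bench; the clock was at about 31 s of 72.

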